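Set the induction hob to its fifth heat level

ROBOT

A 6-joint arm with a two-finger parallel gripper is mounted at the origin on the work surface. World frame = base frame: x ahead of the robot, y to its left, z up, the work surface at z = 0. Lengths are in m, angles in rad, forces in N, time in s.
With the tool pointing down it reaches from about 0.275 to 0.775 m from the base axis. Payload 14.6 kg.
Tool frame: the origin (TCP) lies at the very end of the fingers, on their centre line; the grasp point (between the pads) lies 19 mm behind it; z points along the fingers, y is the line along which they close (so a half turn about z gives the same grasp; the last joint's range is limited). The gripper opens to 85 mm and grips with 20 to 120 N. Pads are 22 mm wide; open, the fingers measure 114 mm over their backs; the gripper's body (76 mm by 85 mm) begins 54 mm behind the grasp point. The pads swing forward as they close: fully open they stand 13 mm farther back than shut.
Start: joints at [1.117, 0.263, -0.048, 1.259, 0, 1.415], TCP at [0.155, 0.502, 0.231] pointing down, gripper open.
Joint ranges: [-2.65, 2.65], [-0.89, 1.7], [-1.18, 1.37], [-2.13, 2.11], [-1.35, 1.29], [-3.14, 3.14]. Speed limits (rad/s): [1.89, 1.89, 2.57, 2.79, 3.14, 3.14].

INTERFACE

Orientations are given as [roll, pitch, yaw] about the fixed x, y, z axes, in that order (R = Rz(yaw) Ry(pitch) Rx(roll)).
In Python, from station import env gives the robot as it stands. The module is installed in compiled form; this text tells all that it offers.
- The arm moves only by the tool move_arm, never from a script. Its arguments are lists of equal length, an entry for each row: "fingers": the opening, from 0 (shut) to 1 (fully open); "travel": the shift along the world's x, y, z in m, a list of three; "delta_rot": the turn, a rotation vector about the world's x, y, z in rad, a list of three. A call has 1 to 12 rows; each row is the pose to reach, as a shift and turn from the pose commanded when the call began; what a row does not reach only later rows make up. A row lasts 1/8 s, in which the tool goes at most 62.5 mm and 10.7 degrees, less where a joint would pass 70% of its speed; a pose out of reach is approached as far as the arm can. A call with a gripper value outside its range is refused whole. The fingers move at their own pace and stop on an object; the grip force is fixed at half the most. Time passes only in rows, so rows that repeat a pose let the fingers close. It gives the time, the measured TCP pose, the force, the opening and the grip force at its end, in the units of the state.
- env.state(): the state, without advancing time (a new reading comes with each control period).
- env.snapshot(name): name is "scene" or "side" or "wrist"; returns (picture, depth): 400x640x3 uint8, red, green, blue; 400x640 float32, m along the optical axis (not along the pixel's ray), 0 where there is no reading.
- env.camera_model(name): a dict with "fx", "fy", "cx", "cy" (pixels), "R" (3x3) and "t" (3): a world point X has camera coordinates R X + t. Camera axes: x right, y down, z forward; pixel columns grow to the right and rows downward; lengths in m; the calibration is good to about 2 mm. A picture is of the moment at which its call begins: read the wrist's pose just before it. camera_model takes no time and is no camera call; for the wrist camera it gives the pose at the moment of the call.
- env.job_done(): hands the job in; it is judged then, once.
The state is a dict: "time": time; "q": joint angles; "qvel": joint speeds; "effort": joint torques, N m; "eef_pos": TCP position; "tcp_rot": TCP orientation; "ft_force": force on the tool from outside, world axes, zero at the start; "ft_torque": the same for the moment, N m; "width": finger opening in m; "gripper_force": force on a finger pad.
Only numpy, scipy, OpenCV 4.12 (cv2) and the standard library are available. Lean on these libraries where they do the work, as an engineer would, in place of code of your own. Each camera call takes 0.05 s, during which the arm holds its last target. There are 200 camera calls.

TASK

Switch the hob on to melt the oils in the pot: push the round power button on its sloping front panel all the way down and let it come up, then turn the dial clockwise with a fingertip against its raised bar, counting the clicks, until the bar's pointed end rests in the click at the fifth tick after the small off circle. Do not let the dial go past the fifth tick, or the oils scorch, and never take its bar between the fingers. Leave the pot, the bottles and the beaker where they stand.

Things in the scene. Friction and masses are not known exactly. Their poses are not given: they have to be found in the camera images.
- hob: Fixed steel induction hob with black glass top, 300 mm wide (y), 385 deep (x). Origin: middle of its underside on the table; x to its back, y to the robot's left, z up. Glass at z 70 mm, x -82 to 188. In front the control panel slopes down to the robot at 12 degrees, from x -90, z 68 to x -193, z 46. On it at x -141, z 57: dial at y -68, power button at y +98, a flush dark window between.
- dial_axis (a point): Where the dial's axis meets the panel face; does not turn. Frame: z out of the panel (leans 12 degrees towards the robot), x up the slope to the off mark, y left along the panel. Printed on the panel round it, 38 mm out: a small open circle at +x (off, twelve o'clock) and eight white ticks, one every 30 degrees clockwise from above; the fifth is 150 degrees from off (five o'clock).
- dial_bar (a point): Middle of the top of the dial's bar, on the axis 30 mm out from the panel; turns with it. Dial: black round skirt 54 mm across, its top 8 mm off the panel; on it an aluminium bar 12 mm wide, 22 tall. Frame: x along the bar to its pointed end (dark line on top; point at x +22 mm, straight sides from -24 to +16, blunt tail at -24), z out of the panel. The side of either end can be pushed.
- dial (a joint): Dial angle, rad, growing clockwise seen from above: 0 = point at the off circle, 0.524 per click, 2.618 = fifth tick; stops just beyond off and the eighth tick (4.19). Starts in the click off, 1 or 2. A sprung detent holds each click: leaving it takes about 0.08 N m (about 4 N at the bar's end), falling to nothing half-way, past which the dial snaps by itself into the next click.
- power_top (a point): Centre of the top of the power button: round, aluminium, 26 mm across, in a flat grey collar 36 mm across. At rest its top is 11 mm out from the panel face (8 mm above the collar). z points out of the panel; it is pushed along -z.
- power (a joint): Travel of the power button in m: 0 at rest, 0.004 fully down. Sprung: it starts to move at 1.3 N, is fully down at 4 N and comes back up by itself.
- pot: Lidded stainless pot, 170 mm across, 112 mm tall with its lid knob, with two loop handles reaching 116 mm from the middle to its y sides, about 1.6 kg, standing loose on the glass. Origin at the middle of its underside.
- flask: Aluminium bottle, 70 mm across, 170 mm tall, standing on the table left of the hob. Origin at the middle of its underside.
- vial: Small amber bottle, 44 mm across, 85 mm tall, standing on the table left of the hob near its front. Origin at the middle of its underside.
- beaker: Open steel beaker, 80 mm across, 85 mm tall, standing on the table right of the hob. Origin at the middle of its underside.
Not all that is in view belongs to the job. What is shaped like the pot but turquoise is not meant. What is shaped like the flask but orange is not meant.

How it is judged:
On the way, in this order (a step that is already met when the one before it is completed fails the run):
1. the power button has been pushed fully down, with the dial still where it was (value of joint power above 0.0034 m and value of joint dial below 1.25664 rad), for 0.05 s.
2. the power button has come up again (value of joint power below 0.001 m), for 0.05 s.
3. the dial stands in the fifth click (value of joint dial between 2.488 and 2.748 rad), for 0.2 s.
At the end, for the whole second after the job is handed in: The dial rests in the fifth click after off (2.618 rad, within 0.13 rad), the power button is up, and the pot, the two bottles and the beaker stand upright within 15 mm of where they were (all of step 3 and velocity of joint dial between -0.05 and 0.05 rad/s and value of joint power below 0.001 m and distance of each of pot, flask, vial, beaker from where it was at the start of the episode below 0.015 m and angle between each of pot, flask, vial, beaker's own z axis and vertical below 0.1 rad); the robot touches nothing.
It fails at once if the dial goes past the fifth tick by more than half a click (value of joint dial above 2.88 rad).
It fails at once if the dial's bar is taken between the fingers: the grasp point lies in the bar or within 14 mm above it (x of the grasp point in the frame of dial_bar between -0.026 and 0.024 m and y of the grasp point in the frame of dial_bar between -0.008 and 0.008 m and z of the grasp point in the frame of dial_bar below 0.014 m).
It fails at once if the pot, a bottle or the beaker is shoved, lifted or tipped (distance of any of pot, flask, vial, beaker from where it was at the start of the episode above 0.03 m or angle between any of pot, flask, vial, beaker's own z axis and vertical above 0.35 rad).
It also fails if it takes over 64 s, if anything falls off the work surface, if the arm or the gripper's body presses on something with over 40 N, if the wrist force passes 120 N, or if a joint passes its speed limit or range.

## Working session

There is one attempt and no reset: what is moved stays moved. The work goes in short steps, Python scripts to look and compute and a tool call to move; the robot and the scene stay as the last step left them, time stands still between calls to the robot, and variables do not carry over. Pictures are saved under pics/ and viewed, at most 14 in all, crops included, and the job is handed in when it is done.

Besides the shell and the picture viewer there is one more tool, called by a JSON object that holds its "fn" and its "kwargs". move_arm: Moves the arm, as the interface text tells. Its arguments: {"type":"object","properties":{"fingers":{"type":"array"},"travel":{"type":"array"},"delta_rot":{"type":"array"}},"required":["fingers","travel","delta_rot"]}

```bash
mkdir -p pics; cat > h.py <<'E'
import numpy as np,cv2
from station import env
def snap(n,f):
    m=env.camera_model(n);p,d=env.snapshot(n);cv2.imwrite(f'pics/{f}.png',p[:,:,::-1]);np.savez(f'pics/{f}.npz',p=p,d=d,**{k:np.array(v) for k,v in m.items()});return p,d,m
def ld(f): 
    z=np.load(f'pics/{f}.npz');return z['p'],z['d'],z
def pts(d,m):
    v,u=np.mgrid[:d.shape[0],:d.shape[1]]
    c=np.stack([(u-m['cx'])/m['fx']*d,(v-m['cy'])/m['fy']*d,d],-1)
    return (c-m['t'])@np.array(m['R'])
def ray(u,v,m):
    R=np.array(m['R']);return -R.T@m['t'],R.T@np.array([(u-m['cx'])/m['fx'],(v-m['cy'])/m['fy'],1])
def plane(u,v,m,p0,n):
    o,r=ray(u,v,m);return o+r*(np.dot(p0-o,n)/np.dot(r,n))
def proj(X,m):
    c=np.array(m['R'])@X+m['t'];return c[0]/c[2]*m['fx']+m['cx'],c[1]/c[2]*m['fy']+m['cy']
E
python3 - <<'E'
from h import *
s=env.state();print(s['time'],s['eef_pos'],s['tcp_rot'],s['width'])
ps=[snap(n,n+'0')[0] for n in('scene','side','wrist')]
cv2.imwrite('pics/both.png',cv2.resize(np.vstack(ps[:2])[:,:,::-1],(480,600),interpolation=cv2.INTER_AREA))
for n in('scene','side','wrist'):
    m=env.camera_model(n);print(n,m['fx'],-np.array(m['R']).T@m['t'])
E
```

```text
0.0 [0.15441423 0.50150692 0.23084127] [-3.14058025e+00 -1.83483532e-04  2.84281410e+00] 0.0853042160421601
scene 404.0267264983911 [ 0.95329542 -0.34223393  0.98176095]
side 377.18691139824654 [ 0.09644632 -0.58209028  0.89693043]
wrist 334.63705669291505 [0.07461268 0.52533054 0.37268178]
```

View pics/scene0.png

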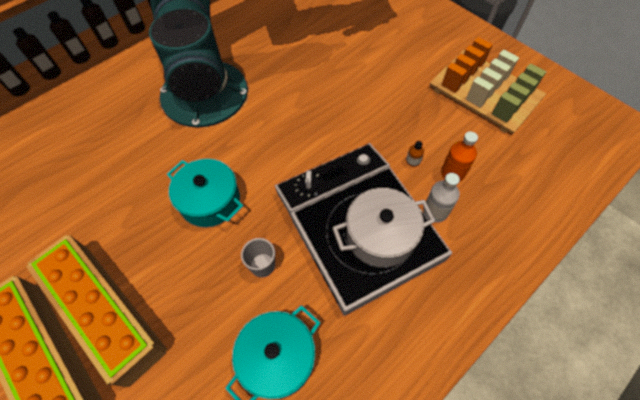

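The scene view shows the hob in the middle, with its dial at about (309,180), power button at (363,160) and the grey pot at (385,225). The turquoise pots at (204,190) and (273,355), and the orange bottle at (460,157), are decoys.

```bash
python3 - <<'E'
from h import *
p,d,m=ld('scene0'); P=pts(d,m)
# glass corners -> z=.07 top rim
for uv,z in {(277,187):.046,(371,147):.046,(345,306):.07,(450,252):.07,(363,158):.068,(309,182):.06}.items():
    print(uv,plane(*uv,m,np.array([0,0,z]),np.array([0,0,1.])).round(4),P[uv[1],uv[0]].round(4))
q,_,_=ld('side0')
a=cv2.resize(p[135:235,260:400],(784,560),interpolation=cv2.INTER_CUBIC)
ms=ld('side0')[2]
b=q
cv2.imwrite('pics/c1.png',a[:,:,::-1])
for uv in((363,160),(309,182)): print('side px',proj(P[uv[1],uv[0]],ms))
E
```

```text
(277, 187) [ 0.4598 -0.0653  0.046 ] [ 0.4629 -0.067   0.0518]
(371, 147) [0.5399 0.2142 0.046 ] [0.543 0.21  0.053]
(345, 306) [ 0.8162 -0.158   0.07  ] [ 0.8156 -0.1571  0.0659]
(450, 252) [0.8942 0.1164 0.07  ] [0.8937 0.1203 0.0622]
(363, 158) [0.5604 0.1587 0.068 ] [0.5602 0.1589 0.0675]
(309, 182) [0.5134 0.0029 0.06  ] [ 0.5264 -0.0073  0.0874]
side px (np.float64(293.5177428160937), np.float64(165.96973738254616))
side px (np.float64(313.40197253899464), np.float64(198.54551426876446))
```

View pics/c1.png

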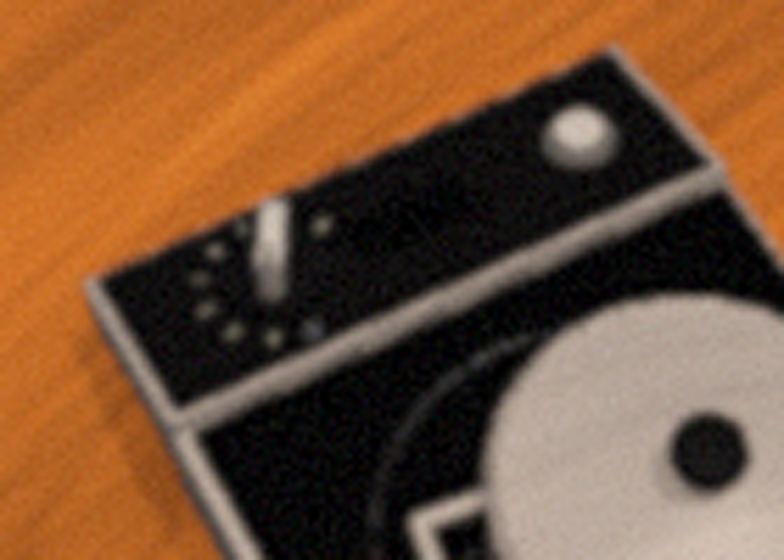

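View pics/side0.png

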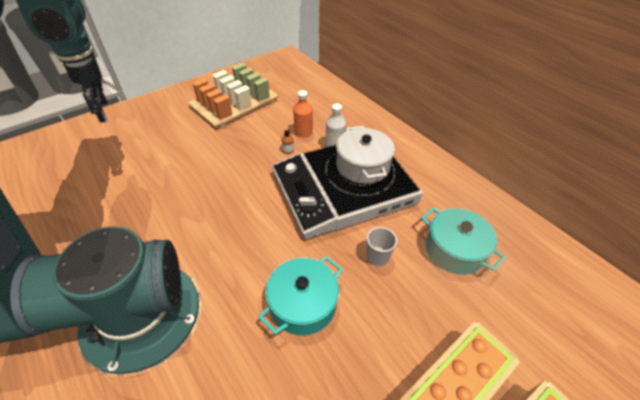

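{"fn": "move_arm", "kwargs": {"fingers": [0,0,0,0,0,0,0,0,0,0,0,0], "travel": [[0.03,-0.04,0.01],[0.06,-0.08,0.01],[0.09,-0.12,0.01],[0.125,-0.16,0.01],[0.16,-0.2,0.01],[0.195,-0.245,0.01],[0.23,-0.29,0.01],[0.265,-0.335,0.01],[0.3,-0.38,0.01],[0.33,-0.42,0],[0.346,-0.44,-0.01],[0.346,-0.44,-0.01]], "delta_rot": [[0,0,0],[0,0,0],[0,0,0],[-0.007,-0.025,0],[-0.014,-0.05,0],[-0.021,-0.075,0],[-0.028,-0.1,0],[-0.035,-0.125,0],[-0.042,-0.15,0],[-0.05,-0.18,0],[-0.056,-0.202,0],[-0.056,-0.202,0]]}}

```text
time: 1.65
eef_pos: [0.5005, 0.0606, 0.2204]
tcp_rot: [3.136, 0.208, 2.84]
ft_force: [-0.9, 0.4, -0.1]
width: 0.0002
gripper_force: 0.0
```

```bash
python3 - <<'E'
from h import *
s=env.state();print(s['time'],s['eef_pos'],s['tcp_rot'],s['width'],s['q'].round(2) if hasattr(s['q'],'round') else s['q'],s['ft_force'])
p,d,m=snap('wrist','w1');print(np.array(m['R']).round(3),-np.array(m['R']).T@m['t'],proj(np.array([.5182,-.0019,.057]),m),proj(np.array([.5604,.1587,.068]),m))
E
```

```text
1.65 [0.50045448 0.06064492 0.22040239] [3.1359797  0.20807648 2.84010049] 0.00023941576147976023 [-0.01  0.1  -0.32  0.96 -0.05  0.29] [-0.85381533  0.35066721 -0.13861741]
[[ 0.295  0.955  0.006]
 [ 0.819 -0.257  0.513]
 [ 0.492 -0.146 -0.858]] [0.39396151 0.09195273 0.34180166] (np.float64(256.1137149082273), np.float64(178.98579871654468)) (np.float64(434.67738465724057), np.float64(177.067199040121))
```

View pics/w1.png

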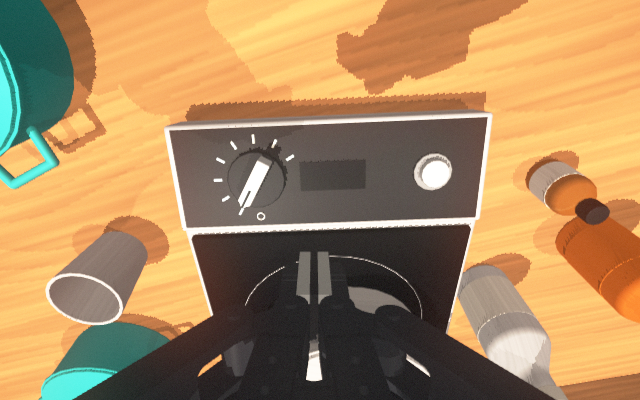

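The wrist view shows the off circle at (261,216) and ticks 2–8 running clockwise from (225,199) via (218,180), (222,160), (234,146) (the fifth), (253,139) and (274,143) to (290,157). The bar's dark-lined point is at about (241,212), which is click 1. The button top is at (435,173), and the decoys are well away from the panel.

```bash
python3 - <<'E'
from h import *
from scipy.optimize import least_squares
p,d,m=ld('w1'); g=cv2.cvtColor(p,cv2.COLOR_RGB2GRAY)
_,_,st,c=cv2.connectedComponentsWithStats((g>150).astype(np.uint8))
sel=[]
for s,cc in zip(st,c):
    if 3<s[4]<700 and 200<cc[0]<460 and 128<cc[1]<222: print(s,cc.round(1))
tk={0:(261,216)}
for k,g0 in {2:(225,199),3:(218,180),4:(222,160),5:(234,146),6:(253,139),7:(274,143),8:(290,157)}.items():
    i=np.argmin(np.hypot(*(c-np.array(g0)).T)); tk[k]=c[i]
i=np.argmin(np.hypot(*(c-np.array((435,173))).T)); bt=c[i]
t=np.radians(12)
def fr(yaw):
    x=np.array([np.cos(yaw),np.sin(yaw),0]);y=np.array([-x[1],x[0],0]);n=-np.sin(t)*x+np.cos(t)*np.array([0,0,1]);return x,np.cross(y,n),y,n
def f(v,full=False):
    x,u,y,n=fr(v[2]);D=np.array([v[0],v[1],.057]);r=[]
    for k,uv in tk.items():
        a=np.radians(30*k); rr=.038
        X=D+rr*(np.cos(a)*u-np.sin(a)*y); r+=list(np.array(proj(X,m))-uv)
    r+=list(np.array(proj(D+.166*y+.011*n,m))-bt)
    return np.array(r)
s=least_squares(f,[.518,-.002,-.27],loss='soft_l1');print(s.x,f(s.x).round(1))
x,u,y,n=fr(s.x[2]);D=np.array([*s.x[:2],.057]);print('D',D,'B',D+.166*y+.011*n,'n',n,'u',u,'y',y)
for a in (0,30,60):
    b=np.cos(np.radians(a))*u-np.sin(np.radians(a))*y;print(a,proj(D+.03*n+.022*b,m),proj(D+.03*n-.024*b,m))
P=pts(d,m)
for uv in((435,173),(330,205),(330,130),(258,170)):
    q=P[uv[1],uv[0]];print(uv,q.round(4),'h over panel',((q-D)@n).round(4))
E
```

```text
[251 134   4  10  30] [252.8 138.6]
[272 139   5   9  26] [273.8 142.8]
[230 141   7   9  32] [233.2 145. ]
[286 154   8   7  30] [289.5 157.3]
[216 157   9   7  30] [220.1 160.1]
[238 160  31  56 666] [252.7 184.3]
[213 178  10   4  33] [217.8 179.7]
[222 195   8   7  32] [225.3 198.1]
[257 212   8   9  43] [260.4 215.9]
[ 0.51776059 -0.00086495 -0.24976153] [-0.  -0.6  0.1  0.7 -0.5  0.5 -0.3  0.3 -0.4 -0.2 -0.2 -0.3 -0.1 -0.
  0.4 -0.4  3.4  0.6]
D [ 0.51776059 -0.00086495  0.057     ] B [0.55657523 0.16054959 0.06775962] n [-0.20146048  0.05139013  0.9781476 ] u [ 0.94779704 -0.24177157  0.20791169] y [0.24717289 0.96897139 0.        ]
0 (np.float64(254.002209451438), np.float64(211.0294881550331)) (np.float64(248.14405123620702), np.float64(160.15103203293208))
30 (np.float64(241.30656654323613), np.float64(208.48816186864804)) (np.float64(262.661189069386), np.float64(163.19676314769396))
60 (np.float64(231.10965585585478), np.float64(200.3300081230902)) (np.float64(273.90633055948217), np.float64(172.77335602280203))
(435, 173) [0.394  0.092  0.3418] h over panel 0.3083
(330, 205) [0.5633 0.0583 0.0637] h over panel 0.0004
(330, 130) [0.394  0.092  0.3418] h over panel 0.3083
(258, 170) [0.4998 0.0111 0.0819] h over panel 0.0286
```

{"fn": "move_arm", "kwargs": {"fingers": [0,0,0,0,0,0], "travel": [[0.015,0.035,-0.03],[0.03,0.07,-0.06],[0.045,0.1,-0.1],[0.05,0.101,-0.123],[0.055,0.1,-0.147],[0.055,0.1,-0.147]], "delta_rot": [[0,0,0],[0,0,0],[0,0,0],[0,0,0],[0,0,0],[0,0,0]]}}

```text
time: 2.45
eef_pos: [0.5543, 0.1625, 0.0733]
tcp_rot: [3.137, 0.207, 2.844]
ft_force: [-0.6, -0.5, 0.4]
width: 0.0003
gripper_force: 0.0
```

```bash
python3 - <<'E'
from h import *
p,d,m=snap('wrist','w2');print(env.state()['eef_pos'],env.state()['ft_force'])
print(proj(np.array([.5566,.1605,.0678]),m),proj(np.array([.5178,-.0009,.057]),m))
E
```

```text
[0.55490009 0.16246253 0.07444971] [ 0.07975228 -0.00445597  0.72004735]
(np.float64(312.37671859686895), np.float64(265.43519440658565)) (np.float64(5.76750471469893), np.float64(267.1315961860169))
```

View pics/w2.png

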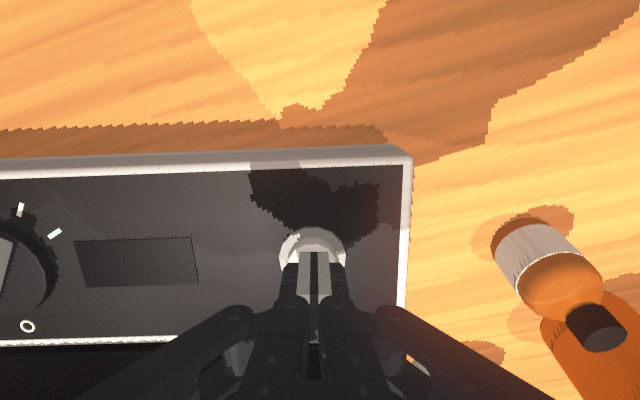

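The fingertip, at (314,255), stands over the button at about (313,250).

{"fn": "move_arm", "kwargs": {"fingers": [0,0,0,0], "travel": [[-0.001,0,-0.003],[0,0,-0.006],[0,0,-0.008],[0,0,-0.009]], "delta_rot": [[0,0,0],[0,0,0],[0,0,0],[0,0,0]]}}

```text
time: 3.0
eef_pos: [0.556, 0.1617, 0.0656]
tcp_rot: [3.135, 0.21, 2.842]
ft_force: [0.7, -0.5, 3.2]
width: -0.0002
gripper_force: 1.2
```

{"fn": "move_arm", "kwargs": {"fingers": [0,0,0], "travel": [[0,0,-0.001],[0,0,-0.002],[0,0,-0.003]], "delta_rot": [[0,0,0],[0,0,0],[0,0,0]]}}

```text
time: 3.38
eef_pos: [0.5561, 0.1618, 0.063]
tcp_rot: [3.135, 0.211, 2.842]
ft_force: [-4.9, -1.3, 21.6]
width: 0.0003
gripper_force: 11.3
```

{"fn": "move_arm", "kwargs": {"fingers": [0,0,0,0], "travel": [[0,0,0],[-0.004,0.001,0.02],[-0.012,0.003,0.06],[-0.012,0.003,0.06]], "delta_rot": [[0,0,0],[0,0,0],[0,0,0],[0,0,0]]}}

```text
time: 3.88
eef_pos: [0.5441, 0.1651, 0.1245]
tcp_rot: [3.134, 0.212, 2.842]
ft_force: [0.1, 0.2, -0.4]
width: -0.0002
gripper_force: 0.0
```

```bash
python3 - <<'E'
from h import *
from scipy.spatial.transform import Rotation as R
s=env.state();print(s['eef_pos'],s['tcp_rot'],s['ft_force'])
D=np.array([.5178,-.0009,.057]);n=np.array([-.2015,.0514,.9781]);u=np.array([.9478,-.2418,.2079]);y=np.array([.2472,.9690,0])
R0=R.from_euler('xyz',s['tcp_rot'])
for a in(30,45,60,75,90,105,120,135,143):
    A=np.radians(a);b=np.cos(A)*u-np.sin(A)*y;yb=np.sin(A)*u+np.cos(A)*y
    RT=R.from_matrix(np.stack([-yb,-b*1.0,-n],1)) # x,y,z
    assert np.linalg.det(RT.as_matrix())>0
    X=D+.016*n+.020*b+.018*yb
    print(a,'X',X.round(4),'trav',(X-s['eef_pos']).round(4),'rv',(RT*R0.inv()).as_rotvec().round(3),'yb',yb.round(3))
E
```

```text
[0.544109   0.16514134 0.124477  ] [3.13387776 0.21211966 2.84216509] [ 0.14558369  0.19777189 -0.4184799 ]
30 X [ 0.5409 -0.001   0.0781] trav [-0.0032 -0.1662 -0.0464] rv [-0.219  0.06   1.072] yb [0.688 0.718 0.104]
45 X [ 0.5397 -0.0079  0.0782] trav [-0.0044 -0.1731 -0.0462] rv [-0.166  0.046  0.816] yb [0.845 0.514 0.147]
60 X [ 0.5368 -0.0143  0.078 ] trav [-0.0073 -0.1795 -0.0465] rv [-0.113  0.032  0.56 ] yb [0.944 0.275 0.18 ]
75 X [ 0.5323 -0.0197  0.0773] trav [-0.0118 -0.1849 -0.0471] rv [-0.06   0.018  0.304] yb [0.979 0.017 0.201]
90 X [ 0.5267 -0.0238  0.0764] trav [-0.0174 -0.189  -0.0481] rv [-0.007  0.005  0.048] yb [ 0.948 -0.242  0.208]
105 X [ 0.5202 -0.0263  0.0752] trav [-0.0239 -0.1914 -0.0493] rv [ 0.046 -0.009 -0.208] yb [ 0.852 -0.484  0.201]
120 X [ 0.5134 -0.0269  0.0738] trav [-0.0307 -0.1921 -0.0507] rv [ 0.099 -0.023 -0.464] yb [ 0.697 -0.694  0.18 ]
135 X [ 0.5066 -0.0258  0.0724] trav [-0.0375 -0.1909 -0.0521] rv [ 0.152 -0.037 -0.72 ] yb [ 0.495 -0.856  0.147]
143 X [ 0.5032 -0.0244  0.0716] trav [-0.0409 -0.1896 -0.0529] rv [ 0.181 -0.045 -0.857] yb [ 0.373 -0.919  0.125]
```

{"fn": "move_arm", "kwargs": {"fingers": [0,0,0,0,0,0,0,0,0,0,0], "travel": [[-0.001,-0.022,0.006],[-0.002,-0.044,0.012],[-0.003,-0.066,0.013],[-0.004,-0.088,0.0135],[-0.005,-0.11,0.0135],[-0.006,-0.132,0.0135],[-0.007,-0.154,0.0135],[-0.007,-0.154,0.0135],[-0.001,-0.156,-0.017],[0.005,-0.158,-0.045],[0.005,-0.158,-0.045]], "delta_rot": [[-0.031,0.009,0.153],[-0.062,0.018,0.306],[-0.093,0.027,0.459],[-0.125,0.035,0.612],[-0.157,0.043,0.766],[-0.188,0.051,0.919],[-0.219,0.06,1.072],[-0.219,0.06,1.072],[-0.219,0.06,1.072],[-0.219,0.06,1.072],[-0.219,0.06,1.072]]}}

```text
time: 5.25
eef_pos: [0.5472, 0.0075, 0.0752]
tcp_rot: [-2.962, 0.1, -2.338]
ft_force: [0.5, -0.1, 1.2]
width: 0.0001
gripper_force: 0.0
```

```bash
cat > g.py <<'E'
from h import *
from scipy.spatial.transform import Rotation as R
D=np.array([.5178,-.0009,.057]);n=np.array([-.2015,.0514,.9781]);u=np.array([.9478,-.2418,.2079]);y=np.array([.2472,.9690,0])
def bf(a):
    A=np.radians(a);return np.stack([np.cos(A)*u-np.sin(A)*y,np.sin(A)*u+np.cos(A)*y,n],1)
def target(a,yo=.018,xo=.020,zo=.016):
    B=bf(a);return D+B@[xo,yo,zo],R.from_matrix(np.stack([-B[:,1],-B[:,0],-n],1))
E
python3 - <<'E'
from g import *
s=env.state();print(s['q'],s['ft_force'])
p,d,m=snap('wrist','w3')
print('TCP in bar frame at 30:',((s['eef_pos']-D)@bf(30)).round(4),'rot err',(target(30)[1]*R.from_euler('xyz',s['tcp_rot']).inv()).as_rotvec().round(3))
print(proj(D+.03*n+.022*bf(30)[:,0],m),proj(s['eef_pos'],m))
E
```

```text
[-0.11948719  0.28001598 -0.51116983  0.57626126 -0.02991683 -0.9173134 ] [ 0.46743486 -0.09067065  1.23908257]
TCP in bar frame at 30: [0.0179 0.0281 0.0124] rot err [ 0.002 -0.005  0.003]
(np.float64(304.4030548715487), np.float64(231.44954852433028)) (np.float64(314.3381139672259), np.float64(269.9626805943349))
```

View pics/w3.png

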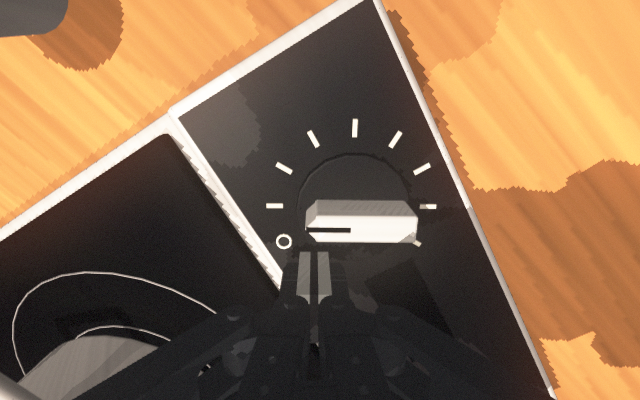

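The bar's point, at (306,230), faces tick 1 at (275,206), with off at (284,241). The finger stands clear on the bar's counter-clockwise side.

```bash
cat > plan.py <<'E'
import sys
from g import *
s=env.state();R0=R.from_euler('xyz',s['tcp_rot'])
for a in map(float,sys.argv[2:]):
    X,RT=target(a,yo=float(sys.argv[1]),xo=.019,zo=.015)
    print(a,(X-s['eef_pos']).round(4).tolist(),(RT*R0.inv()).as_rotvec().round(3).tolist())
E
python3 plan.py .018 30 36 42 48 52
```

```text
30.0 [-0.0074, -0.0078, 0.0003] [0.002, -0.003, 0.002]
36.0 [-0.0076, -0.0105, 0.0004] [0.023, -0.008, -0.1]
42.0 [-0.0081, -0.0132, 0.0005] [0.044, -0.014, -0.203]
48.0 [-0.0088, -0.0158, 0.0005] [0.065, -0.019, -0.305]
52.0 [-0.0095, -0.0176, 0.0004] [0.079, -0.023, -0.373]
```

{"fn": "move_arm", "kwargs": {"fingers": [0,0,0,0,0,0,0], "travel": [[-0.004,-0.004,0],[-0.0074,-0.0078,0],[-0.0076,-0.0105,0],[-0.0081,-0.0132,0.0005],[-0.0088,-0.0158,0.0005],[-0.0095,-0.0176,0.0005],[-0.0095,-0.0176,0.0005]], "delta_rot": [[0,0,0],[0.002,-0.003,0.002],[0.023,-0.008,-0.1],[0.044,-0.014,-0.203],[0.065,-0.019,-0.305],[0.079,-0.023,-0.373],[0.079,-0.023,-0.373]]}}

```text
time: 6.18
eef_pos: [0.539, -0.0112, 0.0784]
tcp_rot: [-3.009, 0.166, -2.715]
ft_force: [0.3, -0.6, 0.6]
width: -0.0001
gripper_force: 0.0
```

```bash
cat > look.py <<'E'
import sys
from g import *
s=env.state();a=float(sys.argv[1])
print('t',s['time'],'F',np.round(s['ft_force'],1),'TCP bar',((s['eef_pos']-D)@bf(a)).round(4),'roterr',(target(a)[1]*R.from_euler('xyz',s['tcp_rot']).inv()).as_rotvec().round(3))
p,d,m=snap('wrist',sys.argv[2])
g=cv2.cvtColor(p,cv2.COLOR_RGB2GRAY)
# bar: points 26..34 mm above the panel, near axis
P=pts(d,m);q=(P-D)@np.stack([u,y,n],1)
k=(d>0)&(np.hypot(q[...,0],q[...,1])<.028)&(abs(q[...,2]-.030)<.0035)&(g>110)
w=q[k][:,:2];c=w.mean(0);U,S,V=np.linalg.svd(w-c,full_matrices=False)
print('n',k.sum(),'centre',c.round(4),'axis angle cw deg (mod 180)',np.degrees(np.arctan2(-V[0,1],V[0,0]))%180)
E
python3 look.py 52 w4; python3 - <<'E'
import sys;sys.argv=['',"30",'zz']
from g import *
p,d,m=ld('w3');g=cv2.cvtColor(p,cv2.COLOR_RGB2GRAY)
P=pts(d,m);q=(P-D)@np.stack([u,y,n],1)
k=(d>0)&(np.hypot(q[...,0],q[...,1])<.028)&(abs(q[...,2]-.030)<.0035)&(g>110)
w=q[k][:,:2];c=w.mean(0);U,S,V=np.linalg.svd(w-c,full_matrices=False)
print(k.sum(),c,np.degrees(np.arctan2(-V[0,1],V[0,0]))%180)
E
```

```text
t 6.175 F [ 0.3 -0.6  0.6] TCP bar [0.0203 0.0184 0.0161] roterr [ 0.002  0.003 -0.002]
n 2629 centre [-0.0018  0.0005] axis angle cw deg (mod 180) 46.18750584942786
2954 [-0.00189002  0.00062673] 24.719021733329754
```

View pics/w4.png

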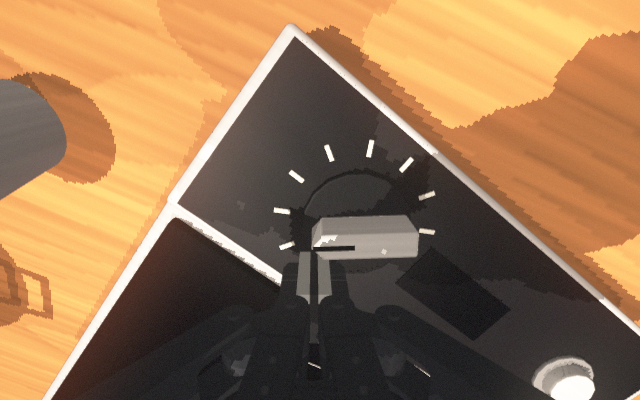

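The bar now lies nearly parallel to the finger, from (315,245) to (415,238), between clicks 1 and 2. I'll check whether it is still snapping.

{"fn": "move_arm", "kwargs": {"fingers": [0], "travel": [[0,0,0]], "delta_rot": [[0,0,0]]}}

```text
time: 6.35
eef_pos: [0.5391, -0.0109, 0.078]
tcp_rot: [-3.009, 0.166, -2.714]
ft_force: [0.2, 0.2, -0.7]
width: -0.0001
gripper_force: 0.0
```

```bash
python3 look.py 52 w5; python3 plan.py .018 52 59 66 73 78 82
```

```text
t 6.35 F [ 0.2  0.2 -0.7] TCP bar [0.0201 0.0185 0.0158] roterr [ 0.002  0.002 -0.003]
n 2645 centre [-0.0016  0.0005] axis angle cw deg (mod 180) 46.95462160871822
52.0 [-0.0007, 0.0007, -0.0009] [0.002, 0.002, -0.003]
59.0 [-0.0021, -0.0022, -0.001] [0.027, -0.004, -0.122]
66.0 [-0.0038, -0.0048, -0.0012] [0.051, -0.011, -0.242]
73.0 [-0.0059, -0.0073, -0.0015] [0.076, -0.017, -0.361]
78.0 [-0.0075, -0.0089, -0.0018] [0.094, -0.022, -0.447]
82.0 [-0.0089, -0.01, -0.002] [0.108, -0.025, -0.515]
```

```bash
python3 - <<'E'
from g import *
for f,aa in(('w3',(24,30)),('w5',(45,50,55,60))):
    p,d,m=ld(f)
    for a in aa:
        B=bf(a);print(f,a,[np.round(proj(D+B@np.array(v),m)) for v in((.022,0,.03),(.016,.006,.03),(-.024,.006,.03),(-.024,-.006,.03),(.016,-.006,.03))])
p,d,m=ld('w3');q,_,_=ld('w5')
z=[cv2.resize(i[190:270,260:440],(720,300)) for i in(p,q)]
cv2.imwrite('pics/c5.png',np.vstack(z)[:,:,::-1])
E
```

```text
w3 24 [array([305., 237.]), array([321., 248.]), array([418., 239.]), array([418., 212.]), array([318., 222.])]
w3 30 [array([304., 231.]), array([319., 245.]), array([416., 245.]), array([419., 217.]), array([319., 218.])]
w5 45 [array([311., 254.]), array([326., 265.]), array([420., 256.]), array([419., 230.]), array([323., 240.])]
w5 50 [array([311., 250.]), array([325., 263.]), array([418., 260.]), array([420., 235.]), array([324., 237.])]
w5 55 [array([311., 246.]), array([324., 260.]), array([416., 264.]), array([421., 239.]), array([326., 234.])]
w5 60 [array([311., 242.]), array([323., 257.]), array([414., 268.]), array([421., 244.]), array([327., 231.])]
```

View pics/c5.png

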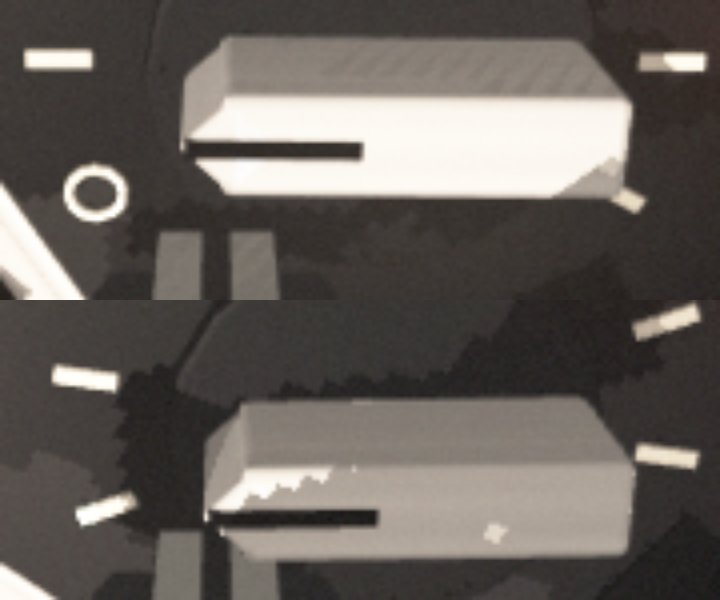

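{"fn": "move_arm", "kwargs": {"fingers": [0,0,0,0], "travel": [[0,0,0],[0,0,0],[0,0,0],[0,0,0]], "delta_rot": [[0,0,0],[0,0,0],[0,0,0],[0,0,0]]}}

```text
time: 6.9
eef_pos: [0.5391, -0.0108, 0.0778]
tcp_rot: [-3.009, 0.166, -2.715]
ft_force: [1.3, 0.4, -0.7]
width: 0.0003
gripper_force: 0.0
```

```bash
python3 look.py 52 w6; python3 plan.py .018 52 55 58
```

```text
t 6.9 F [ 1.3  0.4 -0.7] TCP bar [0.02   0.0185 0.0155] roterr [ 0.002  0.002 -0.002]
n 2668 centre [-0.0016  0.0005] axis angle cw deg (mod 180) 47.06698052390964
52.0 [-0.0007, 0.0007, -0.0007] [0.002, 0.002, -0.002]
55.0 [-0.0013, -0.0006, -0.0008] [0.012, -0.001, -0.053]
58.0 [-0.0019, -0.0018, -0.0008] [0.023, -0.004, -0.104]
```

{"fn": "move_arm", "kwargs": {"fingers": [0,0,0], "travel": [[-0.0013,-0.0006,-0.0008],[-0.0019,-0.0018,-0.0008],[-0.0019,-0.0018,-0.0008]], "delta_rot": [[0.012,-0.001,-0.053],[0.023,-0.004,-0.104],[0.023,-0.004,-0.104]]}}

```text
time: 7.32
eef_pos: [0.5371, -0.0127, 0.077]
tcp_rot: [-3.029, 0.178, -2.822]
ft_force: [0.2, -0.2, -0.0]
width: -0.0001
gripper_force: 0.0
```

```bash
python3 look.py 58 w7; python3 plan.py .018 58 64 70 74 78 82
```

```text
t 7.325 F [ 0.2 -0.2 -0. ] TCP bar [0.0191 0.018  0.0151] roterr [-0.  0. -0.]
n 2659 centre [-0.0015  0.0008] axis angle cw deg (mod 180) 55.83414320741393
58.0 [-0.0, 0.0, -0.0001] [0.0, 0.0, -0.001]
64.0 [-0.0014, -0.0023, -0.0002] [0.021, -0.005, -0.104]
70.0 [-0.0031, -0.0045, -0.0005] [0.042, -0.01, -0.206]
74.0 [-0.0043, -0.0058, -0.0006] [0.056, -0.014, -0.274]
78.0 [-0.0056, -0.0071, -0.0008] [0.071, -0.017, -0.343]
82.0 [-0.007, -0.0082, -0.0011] [0.085, -0.021, -0.411]
```

{"fn": "move_arm", "kwargs": {"fingers": [0,0,0,0,0,0], "travel": [[-0.0014,-0.0023,-0.0002],[-0.0031,-0.0045,-0.0005],[-0.0043,-0.0058,-0.0006],[-0.0056,-0.0071,-0.0008],[-0.007,-0.0082,-0.001],[-0.007,-0.0082,-0.001]], "delta_rot": [[0.021,-0.005,-0.104],[0.042,-0.01,-0.206],[0.056,-0.014,-0.274],[0.071,-0.017,-0.343],[0.085,-0.021,-0.411],[0.085,-0.021,-0.411]]}}

```text
time: 8.12
eef_pos: [0.5302, -0.0209, 0.0761]
tcp_rot: [-3.112, 0.207, 3.035]
ft_force: [0.4, -1.0, -0.1]
width: -0.0002
gripper_force: 0.0
```

```bash
python3 look.py 82 w8; python3 plan.py .018 82 88 94 100 104 108 112
```

```text
t 8.125 F [ 0.4 -1.  -0.1] TCP bar [0.019  0.0181 0.0151] roterr [-0.  0. -0.]
n 2683 centre [-0.0012  0.0012] axis angle cw deg (mod 180) 74.85560973878579
82.0 [0.0001, -0.0001, -0.0] [-0.0, -0.0, -0.001]
88.0 [-0.0021, -0.0016, -0.0004] [0.021, -0.006, -0.104]
94.0 [-0.0045, -0.0029, -0.0008] [0.042, -0.011, -0.206]
100.0 [-0.007, -0.004, -0.0013] [0.063, -0.016, -0.308]
104.0 [-0.0087, -0.0045, -0.0016] [0.077, -0.02, -0.377]
108.0 [-0.0104, -0.0049, -0.0019] [0.091, -0.024, -0.445]
112.0 [-0.0122, -0.0052, -0.0023] [0.105, -0.027, -0.513]
```

{"fn": "move_arm", "kwargs": {"fingers": [0,0,0,0,0,0,0], "travel": [[-0.0021,-0.0016,-0.0004],[-0.0045,-0.0029,-0.0008],[-0.007,-0.004,-0.0013],[-0.0087,-0.0045,-0.0016],[-0.0104,-0.0049,-0.0019],[-0.0122,-0.0052,-0.0023],[-0.0122,-0.0052,-0.0023]], "delta_rot": [[0.021,-0.006,-0.104],[0.042,-0.011,-0.206],[0.063,-0.016,-0.308],[0.077,-0.02,-0.377],[0.091,-0.024,-0.445],[0.105,-0.027,-0.513],[0.105,-0.027,-0.513]]}}

```text
time: 9.05
eef_pos: [0.5177, -0.026, 0.0736]
tcp_rot: [3.063, 0.194, 2.5]
ft_force: [-0.3, -0.2, -0.1]
width: 0.0001
gripper_force: 0.0
```

```bash
python3 look.py 112 w9; python3 plan.py .018 112 115 118 121 124 127 130 133 136 139
```

```text
t 9.05 F [-0.3 -0.2 -0.1] TCP bar [0.019  0.0178 0.0149] roterr [ 0. -0. -0.]
n 2702 centre [-0.0003  0.0014] axis angle cw deg (mod 180) 105.74624041019113
112.0 [0.0001, -0.0001, 0.0001] [0.0, -0.0, -0.001]
115.0 [-0.0012, -0.0002, -0.0002] [0.011, -0.003, -0.052]
118.0 [-0.0025, -0.0003, -0.0004] [0.021, -0.006, -0.103]
121.0 [-0.0039, -0.0003, -0.0007] [0.032, -0.009, -0.155]
124.0 [-0.0052, -0.0002, -0.001] [0.042, -0.011, -0.206]
127.0 [-0.0066, -0.0001, -0.0013] [0.053, -0.014, -0.257]
130.0 [-0.0079, 0.0001, -0.0016] [0.063, -0.017, -0.308]
133.0 [-0.0092, 0.0004, -0.0018] [0.074, -0.019, -0.359]
136.0 [-0.0105, 0.0008, -0.0021] [0.085, -0.022, -0.411]
139.0 [-0.0117, 0.0012, -0.0024] [0.095, -0.025, -0.462]
```

{"fn": "move_arm", "kwargs": {"fingers": [0,0,0,0,0,0,0,0], "travel": [[-0.0025,-0.0003,-0.0004],[-0.0039,-0.0003,-0.0007],[-0.0052,-0.0002,-0.001],[-0.0066,-0.0001,-0.0013],[-0.0079,0.0001,-0.0016],[-0.0092,0.0004,-0.0018],[-0.0105,0.0008,-0.0021],[-0.0105,0.0008,-0.0021]], "delta_rot": [[0.021,-0.006,-0.103],[0.032,-0.009,-0.155],[0.042,-0.011,-0.206],[0.053,-0.014,-0.257],[0.063,-0.017,-0.308],[0.074,-0.019,-0.359],[0.085,-0.022,-0.411],[0.085,-0.022,-0.411]]}}

```text
time: 10.1
eef_pos: [0.5089, -0.0261, 0.0721]
tcp_rot: [2.988, 0.148, 2.076]
ft_force: [7.5, -6.8, -4.9]
width: -0.0003
gripper_force: 4.4
```

```bash
python3 look.py 136 w10; python3 plan.py .018 136 138 140 142 144 146
```

```text
t 10.1 F [ 7.5 -6.8 -4.9] TCP bar [0.018  0.0197 0.0153] roterr [0.002 0.003 0.002]
n 2740 centre [0.0003 0.0016] axis angle cw deg (mod 180) 120.79183229475947
136.0 [-0.0017, 0.001, -0.0007] [0.002, 0.003, 0.001]
138.0 [-0.0025, 0.0012, -0.0009] [0.009, 0.001, -0.033]
140.0 [-0.0033, 0.0015, -0.001] [0.016, -0.001, -0.067]
142.0 [-0.0042, 0.0019, -0.0012] [0.023, -0.003, -0.101]
144.0 [-0.005, 0.0022, -0.0014] [0.03, -0.005, -0.135]
146.0 [-0.0058, 0.0026, -0.0016] [0.037, -0.006, -0.169]
```

View pics/w10.png

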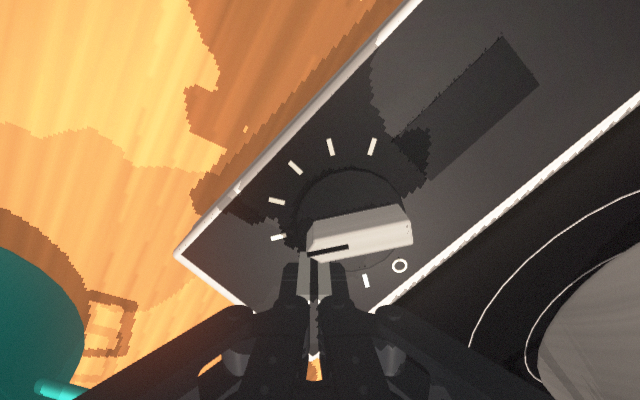

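The bar is still at click 4 (point at (308,255)), with the finger pressing on its side at about 9 N. I'll inch on.

{"fn": "move_arm", "kwargs": {"fingers": [0,0,0], "travel": [[-0.0008,0.0002,-0.0002],[-0.0008,0.0002,-0.0002],[-0.0008,0.0002,-0.0002]], "delta_rot": [[0,0,0],[0,0,0],[0,0,0]]}}

```text
time: 10.52
eef_pos: [0.5085, -0.0261, 0.0721]
tcp_rot: [2.988, 0.148, 2.076]
ft_force: [8.8, -7.2, -3.5]
width: 0.0001
gripper_force: 5.1
```

```bash
python3 look.py 136 w11; python3 - <<'E'
from g import *
for f,aa in(('w9',(100,110,120)),('w11',(115,120,125,130,135,150))):
    p,d,m=ld(f)
    for a in aa:
        B=bf(a);print(f,a,[np.round(proj(D+B@np.array(v),m)) for v in((.022,0,.03),(.016,.006,.03),(-.024,.006,.03),(-.024,-.006,.03),(.016,-.006,.03))])
p,d,m=ld('w9');q,_,_=ld('w11')
z=[cv2.resize(i[190:270,260:440],(720,300)) for i in(p,q)]
cv2.imwrite('pics/c11.png',np.vstack(z)[:,:,::-1])
E
```

```text
t 10.525 F [ 8.8 -7.2 -3.5] TCP bar [0.0182 0.0195 0.0154] roterr [0.002 0.004 0.001]
n 2735 centre [0.0003 0.0016] axis angle cw deg (mod 180) 121.35676408777746
w9 100 [array([309., 259.]), array([326., 269.]), array([419., 251.]), array([416., 226.]), array([320., 244.])]
w9 110 [array([308., 251.]), array([323., 263.]), array([416., 260.]), array([418., 235.]), array([322., 238.])]
w9 120 [array([309., 243.]), array([321., 257.]), array([413., 269.]), array([419., 244.]), array([325., 232.])]
w11 115 [array([309., 262.]), array([327., 269.]), array([417., 238.]), array([409., 214.]), array([317., 245.])]
w11 120 [array([308., 258.]), array([325., 266.]), array([417., 243.]), array([412., 218.]), array([318., 242.])]
w11 125 [array([307., 254.]), array([323., 264.]), array([416., 248.]), array([414., 222.]), array([318., 239.])]
w11 130 [array([306., 250.]), array([322., 261.]), array([415., 252.]), array([415., 226.]), array([319., 236.])]
w11 135 [array([306., 246.]), array([320., 258.]), array([414., 257.]), array([416., 231.]), array([320., 233.])]
w11 150 [array([307., 234.]), array([318., 249.]), array([407., 269.]), array([417., 245.]), array([325., 224.])]
```

View pics/c11.png

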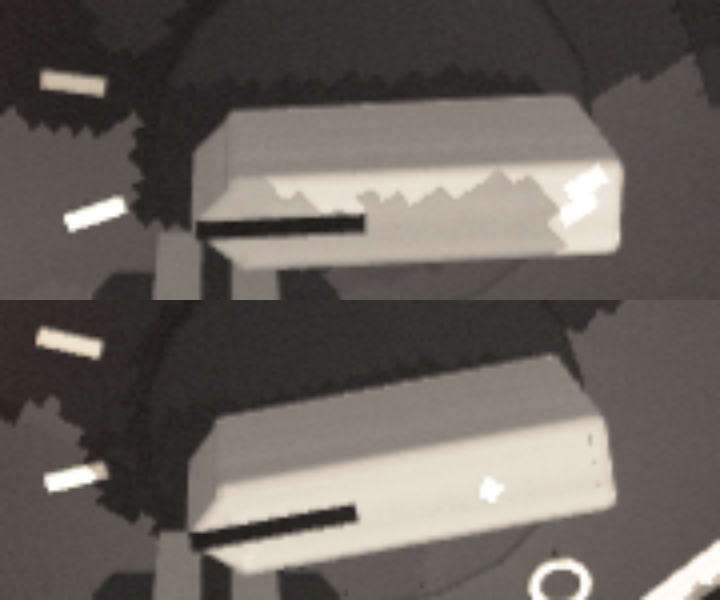

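The bar reads about 124° and is still loaded in click 4. Earlier clicks let go after about 20° of advance, so I'll go on in small steps to 142°.

{"fn": "move_arm", "kwargs": {"fingers": [0,0,0], "travel": [[-0.0008,0.0003,-0.0002],[-0.0016,0.0006,-0.0003],[-0.0016,0.0006,-0.0003]], "delta_rot": [[0.007,-0.002,-0.034],[0.014,-0.004,-0.068],[0.014,-0.004,-0.068]]}}

```text
time: 10.95
eef_pos: [0.5047, -0.0242, 0.0709]
tcp_rot: [2.98, 0.134, 2.007]
ft_force: [-0.0, -0.4, 0.5]
width: 0.0
gripper_force: 0.0
```

```bash
python3 look.py 140 w12
```

```text
t 10.95 F [-0.  -0.4  0.5] TCP bar [0.0196 0.0173 0.015 ] roterr [-0.001  0.     0.002]
n 2715 centre [0.0006 0.0008] axis angle cw deg (mod 180) 137.6773786738578
```

{"fn": "move_arm", "kwargs": {"fingers": [0,0,0,0], "travel": [[-0.0008,0.0004,-0.0002],[-0.0016,0.0008,-0.0004],[-0.0024,0.0011,-0.0006],[-0.0024,0.0011,-0.0006]], "delta_rot": [[0.007,-0.002,-0.034],[0.014,-0.004,-0.068],[0.021,-0.005,-0.101],[0.021,-0.005,-0.101]]}}

```text
time: 11.5
eef_pos: [0.5026, -0.0233, 0.0705]
tcp_rot: [2.967, 0.116, 1.902]
ft_force: [-0.1, -0.5, -0.2]
width: 0.0004
gripper_force: 0.0
```

```bash
python3 look.py 146 w13; python3 - <<'E'
from g import *
p,d,m=ld('w13')
for a in (140,145,150,155):
    B=bf(a);print(a,[np.round(proj(D+B@np.array(v),m)) for v in((.022,0,.03),(.016,.006,.03),(-.024,.006,.03),(-.024,-.006,.03),(.016,-.006,.03))])
cv2.imwrite('pics/c13.png',cv2.resize(p[130:290,240:440],(750,600))[:,:,::-1])
E
```

```text
t 11.5 F [-0.1 -0.5 -0.2] TCP bar [0.0194 0.0177 0.0151] roterr [-0.     0.001  0.002]
n 2722 centre [0.0007 0.0005] axis angle cw deg (mod 180) 145.70585852088203
140 [array([309., 254.]), array([324., 265.]), array([418., 256.]), array([417., 230.]), array([321., 240.])]
145 [array([308., 250.]), array([323., 262.]), array([416., 261.]), array([419., 235.]), array([322., 237.])]
150 [array([308., 246.]), array([321., 259.]), array([414., 265.]), array([419., 240.]), array([324., 234.])]
155 [array([309., 242.]), array([321., 256.]), array([412., 269.]), array([419., 244.]), array([325., 231.])]
```

View pics/c13.png

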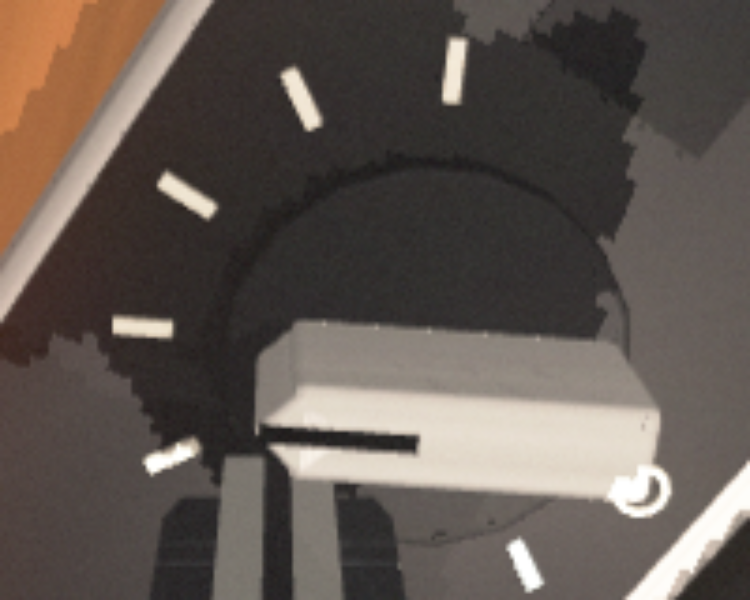

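The bar now reads 150°, with its point at crop (262,432) facing the fifth tick at (143,327). No force is on the finger, so I'll retreat.

{"fn": "move_arm", "kwargs": {"fingers": [0,0,0,0,0,0,0], "travel": [[0.0015,-0.005,0.001],[0.004,-0.012,0.002],[0.004,-0.012,0.002],[-0.004,-0.01,0.04],[-0.02,-0.008,0.09],[-0.03,-0.008,0.12],[-0.03,-0.008,0.12]], "delta_rot": [[0,0,0],[0,0,0],[0,0,0],[0,0,0],[0,0,0],[0,0,0],[0,0,0]]}}

```text
time: 12.42
eef_pos: [0.4733, -0.0316, 0.1926]
tcp_rot: [2.963, 0.118, 1.902]
ft_force: [-0.8, 0.8, -1.6]
width: -0.0002
gripper_force: 0.0
```

```bash
python3 look.py 150 w14; python3 - <<'E'
from g import *
p,d,m=ld('w14')
for a in (140,150,160):
    B=bf(a);print(a,[np.round(proj(D+B@np.array(v),m)) for v in((.022,0,.03),(-.024,.006,.03),(-.024,-.006,.03))])
cv2.imwrite('pics/c14.png',p[:,:,::-1])
E
```

```text
t 12.425 F [-0.8  0.8 -1.6] TCP bar [0.0261 0.032  0.14  ] roterr [ 0.015  0.001 -0.067]
n 842 centre [0.002  0.0013] axis angle cw deg (mod 180) 150.34815577474518
140 [array([322., 161.]), array([382., 163.]), array([381., 147.])]
150 [array([322., 156.]), array([380., 168.]), array([383., 153.])]
160 [array([322., 152.]), array([378., 173.]), array([383., 158.])]
```

View pics/c14.png

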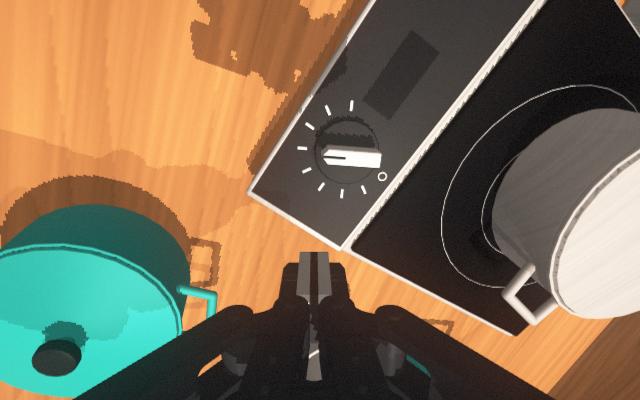

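All ticks are visible: off is at (382,176), and 1–5 run (364,190), (342,194), (320,187), (306,171) and (302,149). The bar's point at (322,156) matches the position worked out for 150°, and the arm touches nothing.

```bash
python3 -c "
from station import env
print(env.job_done())"
```

```text
the job is handed in; nothing more can be done
None
```

I pushed the power button fully down and let it come up, then turned the dial with a fingertip to the fifth click (about 150° in the last picture). I handed the job in with the arm clear, after about 12.5 s; the verdict was not shown.

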